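# Load the cell into the work lamp and set its dimmer

### The job

Put the blue rechargeable cell into the open battery bay of the yellow work lamp: flat end against the coil spring, push the spring back until the button end clears the red retaining lip, lay the cell down flat in the bay and let go, so that the spring holds the button end under the lip. Then slide the lamp's red dimmer grip level with the green mark and let go, leaving the other things on the shelf where they are.

Things in the scene. Friction and masses are not known exactly. Their poses are not given: they have to be found in the camera images.
- cell_center (a point): Centre of the blue rechargeable cell: a cylinder 21 mm in diameter, 70 mm long overall, about 70 g, lying level in an open grey stand. Its axis is y: +y points to the button end (white band, steel button 9 mm wide and 2 mm long, included in the 70 mm), -y to the flat end. It may be rolled about y.
- cell_plus (a point): Tip of the cell's button end, on the cell's axis, 35 mm from its centre along its +y.
- stand: Low grey stand under the cell, fixed. Origin: centre of its underside; y along the cell. Base plate 44 by 78 mm, 6 mm thick, the cell rests on it. Side rails to z = 16 mm (x from 11.5 to 17.5 mm either side) stand only at y from 23 to 35 mm either way; the middle is free for fingers.
- bay: Battery bay on the sloping face of the fixed yellow lamp (180 mm wide). Origin: middle of the bay's flat floor. x points up the slope, y along the bay from spring end to lip end, z square out of the face, which leans 35 degrees towards the robot; fingers must come in tilted about that much. The wall that stops the button stands at y = +35 mm, 28 mm high.
- seat (a point): Where the seated cell's centre belongs: 10.5 mm above the bay floor; axes as the bay. Rails (12 mm high, inner faces x = +-12 mm, outer +-18) stand only at y from 24 to 34 mm either way. Between them the floor is clear for fingers from x = -45 mm to +38 mm, where a wall across the whole width rises 15 mm to the deck. The seated cell's +y points along the bay's +y.
- lip (a point): Edge of the red retaining lip on the button-end wall; axes as the bay. The lip reaches 6 mm out from the wall, its underside is 23 mm and its top 28 mm above the bay floor, it is 26 mm wide and its edge is rounded. The seated cell's button end lies under it.
- spring (a joint): How far the spring plate is pushed back, m: 0 free, 0.020 at its stop. Its face is at bay y = -30 mm minus this; 20 mm wide, it reaches 38 mm above the bay floor and slides along bay y only. Force about 2 N at 0, plus 0.45 N per mm. Cell seated: about 0.005; a level cell passes the lip at 0.011 or more. The housing behind it, from y = -56 mm on, is 38 mm high.
- spring_pad (a point): Point on the face of the spring plate that touches the cell, at the height of the seated cell's axis; it moves with the plate.
- dimmer_top (a point): Centre of the top of the red dimmer grip, a block 28 mm (x) by 20 mm (y) by 40 mm tall on a 14 mm high, 40 mm wide black track, on the lamp's level deck behind the bay. x and y are the lamp's level axes; it slides along y. Free on all sides above the track.
- dimmer (a joint): Travel of the dimmer grip along its +y, m: 0 to 0.070. Friction 1.5 N, it stays where it is left.
- mark: Green mark clipped to the robot-side edge of the dimmer track, 5 mm wide along y, 2 mm above the track's top. Origin: under the track's centre line, beside the mark; axes as the dimmer's. The grip is set when its centre has the same y as the mark. It lies at another place along the track each time, at a dimmer travel of 28 to 60 mm.

How it is judged:
On the way, in this order (a step that is already met when the one before it is completed fails the run):
1. the spring plate is pushed well back (9 mm or more) (value of joint spring above 0.009 m), for 0.05 s.
2. the cell lies seated in the bay, button end under the lip, let go (x of cell_center in the frame of bay between -0.004 and 0.004 m and y of cell_center in the frame of bay between -0.003 and 0.003 m and z of cell_center in the frame of bay between 0.0075 and 0.0135 m and angle between the y axis of cell_center and the y axis of bay, either way round below 0.1 rad and y of cell_plus in the frame of bay above 0.031 m and value of joint spring between 0.0025 and 0.008 m and contact force between cell and the fingers below 0.1 N), for 0.2 s.
3. the dimmer grip is level with the green mark (y of dimmer_top in the frame of mark between -0.004 and 0.004 m), for 0.2 s.
At the end, for the whole second after the job is handed in: The cell lies released on the bay floor, within 3 mm along and in height, 4 mm across and 5.7 degrees of its seat, button end under the red lip, spring pushed back 2.5 to 8 mm; the dimmer grip's centre is within 4 mm of the green mark along its track; both at rest (all of step 2 and all of step 3 and linear speed of cell below 0.01 m/s and velocity of joint dimmer between -0.005 and 0.005 m/s); the robot touches nothing.
It fails at once if another thing on the shelf is pushed more than 30 mm from its place (distance of any of tin, tub, scraper, roller_cage, pot, tape, cover from where it was at the start of the episode above 0.03 m).
It also fails if it takes over 54 s, if anything falls off the work surface, if the arm or the gripper's body presses on something with over 40 N, if the wrist force passes 120 N, or if a joint passes its speed limit or range.

### The arm

A 6-joint arm with a two-finger parallel gripper is mounted at the origin on the work surface. World frame = base frame: x ahead of the robot, y to its left, z up, the work surface at z = 0. Lengths are in m, angles in rad, forces in N, time in s.
With the tool pointing down it reaches from about 0.25 to 0.8 m from the base axis. Payload 3.9 kg.
Tool frame: the origin (TCP) lies on the centre line of the jaws, within the pads' length; the fingertips stand 19 mm ahead of it and the grasp point (between the pads) is the TCP; z points along the fingers, y is the line along which they close (so a half turn about z gives the same grasp; the last joint's range is limited). The gripper opens to 85 mm and grips with 20 to 120 N. Pads are 22 mm wide; open, the fingers measure 114 mm over their backs; the gripper's body (76 mm by 85 mm) begins 54 mm behind the grasp point. The pads swing forward as they close: fully open they stand 13 mm farther back than shut.
Start: joints at [1.238, 0.26, -0.138, 1.173, 0, 1.571], TCP at [0.172, 0.496, 0.25] pointing down, gripper open.
Joint ranges: [-2.78, 2.78], [-0.83, 1.72], [-1.28, 1.37], [-1.9, 2.12], [-1.57, 1.48], [-3.14, 3.14]. Speed limits (rad/s): [2.57, 2.57, 3.14, 3.14, 3.14, 3.14].

### API

Orientations are given as a unit quaternion [w, x, y, z].
In Python, from bench import env gives the robot as it stands.
- The arm moves only by the shell command python3 -m creep 'ROWS' [OPENING]. ROWS is JSON, a list of rows, each a list of 6 numbers: the shift along the world's x, y, z in cm, then the turn, a rotation vector about the world's x, y, z in degrees. A call has 1 to 8 rows; each row is the pose to reach, as a shift and turn from the pose commanded when the call began; what a row does not reach only later rows make up. A row lasts 1/10 s, in which the tool goes at most 50 mm and 8.59 degrees, less where a joint would pass 70% of its speed; a pose out of reach is approached as far as the arm can. A call with a gripper value outside its range is refused whole. OPENING is the closure, from 0 (fully open) to 1 (shut), set as the call begins (- or left out, the last holds). The fingers move at their own pace and stop on an object; the grip force is fixed at half the most. Time passes only in rows, so rows that repeat a pose let the fingers close. It gives the time, the measured TCP pose, the force, the opening and the grip force at its end, in the units of the state.
- env.state(): the state, without advancing time (a new reading comes with each control period).
- env.camera(name): name is "side" or "top"; returns (picture, depth): 384x512x3 uint8, blue, green, red; 384x512 float32, m along the optical axis (not along the pixel's ray), 0 where there is no reading.
- env.get_calibration(name): a dict with "K" (3x3 intrinsics, pixels), "k1" (the pictures are not rectified: a ray, as slopes to the right and down, at radius r is drawn at 1 + k1 r^2 times it, then the intrinsics apply), "R" (3x3) and "t" (3): a world point X has camera coordinates R X + t. Camera axes: x right, y down, z forward; pixel columns grow to the right and rows downward; lengths in m; the calibration is good to about 2 mm. A picture is of the moment at which its call begins. get_calibration takes no time and is no camera call.
- env.close_job(): hands the job in; it is judged then, once.
The state is a dict: "t": time; "joint_positions": joint angles; "joint_vel": joint speeds; "tau": joint torques, N m; "tool_pos": TCP position; "eef_rot": TCP orientation; "force": force on the tool from outside, world axes, zero at the start; "wrist_torque": the same for the moment, N m; "opening": opening from 0.0 (shut) to 1.0 (fully open); "gripper_force": force on a finger pad.
Only numpy, scipy, OpenCV 4.12 (cv2) and the standard library are available. Lean on these libraries where they do the work, as an engineer would, in place of code of your own. Each camera call takes 0.05 s, during which the arm holds its last target. There are 200 camera calls.

## Working session

There is one attempt and no reset: what is moved stays moved. The work goes in short steps, Python scripts to look and compute and a shell command to move; the robot and the scene stay as the last step left them, time stands still between calls to the robot, and variables do not carry over. Pictures are saved under pics/ and viewed, at most 10 in all, crops included, and the job is handed in when it is done.

```bash
ls; mkdir -p pics; cat > h.py <<'E'
import numpy as np, cv2
from bench import env
def ray(cal,u,v):
    K=cal["K"];K=np.array(K);a=(u-K[0,2])/K[0,0];b=(v-K[1,2])/K[1,1]
    d=np.hypot(a,b);r=d
    for _ in range(20): r=d/(1+cal["k1"]*r*r)
    s=r/d if d>0 else 1
    return np.array([a*s,b*s,1.0])
def pt(cal,u,v,z):  # depth z -> world
    R=np.array(cal["R"]);return R.T@(ray(cal,u,v)*z-np.array(cal["t"]))
def plane(cal,u,v,h):
    R=np.array(cal["R"]);c=-R.T@np.array(cal["t"]);d=R.T@ray(cal,u,v)
    return c+d*(h-c[2])/d[2]
def cloud(cal,dep,mask):
    vs,us=np.nonzero(mask&(dep>0));return np.array([pt(cal,u,v,dep[v,u]) for u,v in zip(us,vs)]),us,vs
E
python3 - <<'E'
from h import *
for n in("top","side"):
    p,d=env.camera(n);cv2.imwrite(f"pics/{n}0.png",p);np.savez(f"{n}0.npz",p=p,d=d)
    c=env.get_calibration(n);R=np.array(c["R"]);print(n,np.round(-R.T@np.array(c["t"]),3),np.round(R[2],2),c["K"][0][0],c["k1"],(d>0).mean())
print(env.state())
E
```

```text
pics
top [ 0.483 -0.007  0.841] [ 0.08 -0.01 -1.  ] 388.571399319286 0.04299999401664076 0.9960734049479166
side [0.262 0.41  0.58 ] [ 0.37 -0.61 -0.7 ] 353.85083555196957 -0.0018605175932019558 0.9960276285807291
{'t': 0.1, 'joint_positions': array([ 1.23800436e+00,  2.60613053e-01, -1.39218321e-01,  1.17268025e+00,
        5.60598284e-06,  1.57079251e+00]), 'joint_vel': array([-1.69845956e-03, -3.30834063e-04,  4.25155806e-03,  2.03362903e-03,
       -3.72339886e-04, -3.44924393e-05]), 'tau': array([ 7.90873873e-04, -4.06508410e+01,  2.54527831e+01,  1.01206356e-02,
        5.48297834e-06, -1.86818147e-05]), 'tool_pos': array([0.17132437, 0.49566746, 0.24955908]), 'eef_rot': array([-1.44817947e-04,  1.65627250e-01,  9.86188054e-01, -8.45340766e-04]), 'force': array([-0.20346956, -0.57093435, -0.19694908]), 'wrist_torque': array([ 0.00558748,  0.01717393, -0.00885042]), 'gripper_force': 0.0, 'opening': 1.0035471795537474}
```

View pics/top0.png

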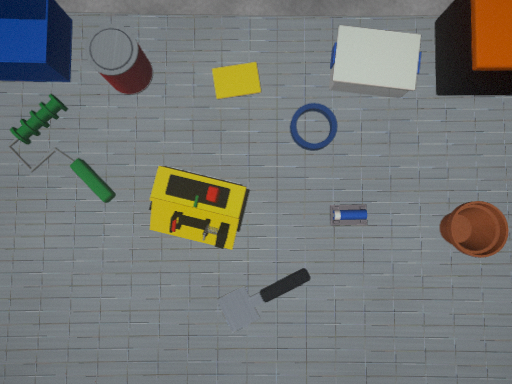

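View pics/side0.png

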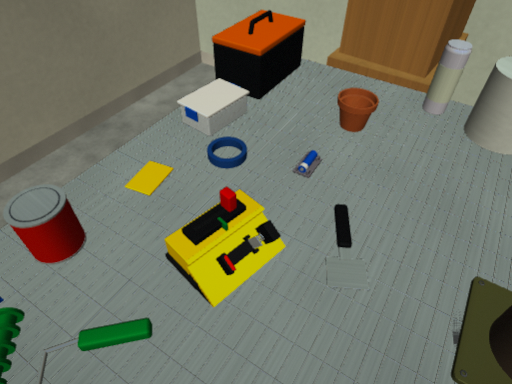

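The top picture shows the lamp at about (200,208), with the lip at (175,225), the spring at (213,231), the grip at (212,194) and the mark at (196,202). The cell is at (350,215), with its white button end to the left (+y). The side view agrees: the lamp is at (225,245) and the cell at (308,162).

```bash
python3 - <<'E'
from h import *
T=np.load("top0.npz");S=np.load("side0.npz")
a=cv2.resize(T["p"][160:256,140:260],None,fx=5,fy=5,interpolation=cv2.INTER_CUBIC)[:, :600]
b=cv2.resize(S["p"][180:305,160:290],None,fx=4,fy=4,interpolation=cv2.INTER_CUBIC)
a=cv2.resize(a,(400,320));b=cv2.resize(b,(400,384));
im=np.zeros((384,800,3),np.uint8);im[:320,:400]=a;im[:,400:]=b;cv2.imwrite("pics/lamp.png",im)
for n,D in(("top",T),("side",S)):
    c=env.get_calibration(n);p=D["p"];d=D["d"];h=cv2.cvtColor(p,cv2.COLOR_BGR2HSV).astype(int);H,s,V=h[...,0],h[...,1],h[...,2]
    box=np.zeros(H.shape,bool)
    if n=="top": box[160:256,140:260]=1
    else: box[180:305,160:290]=1
    cb=np.zeros(H.shape,bool)
    if n=="top": cb[200:230,325:375]=1
    else: cb[145:185,285:330]=1
    def rep(name,m,plot=True):
        P,us,vs=cloud(c,d,m)
        print(n,name,len(P),"px",us.mean().round(1),vs.mean().round(1),"mean",P.mean(0).round(4),"lo",np.percentile(P,5,0).round(4),"hi",np.percentile(P,95,0).round(4)); return P
    red=((H<8)|(H>172))&(s>130)&(V>80)&box
    k,l,st,ce=cv2.connectedComponentsWithStats(red.astype(np.uint8))
    for i in range(1,k):
        if st[i,4]>8: rep("red",l==i)
    rep("green",(H>45)&(H<85)&(s>100)&(V>40)&box)
    P=rep("blue",(H>105)&(H<130)&(s>120)&(V>60)&cb)
    q=P-P.mean(0);e=np.linalg.svd(q[:,:2],full_matrices=False)[2][0];print("  cell axis",e, np.ptp(q[:,:2]@e))
    rep("white",(s<60)&(V>140)&cb)
    P=rep("yellow",(H>20)&(H<35)&(s>150)&(V>80)&box)
    dk=P[P[:,2]>np.percentile(P[:,2],97)-.004]; print("  deck",dk.mean(0).round(4))
    m=(P[:,2]<dk[:,2].mean()-.02)&(P[:,2]>.015)
    Q=P[m]
    for _ in range(4):
        o=Q.mean(0);N=np.linalg.svd(Q-o,full_matrices=False)[2][2];N*=np.sign(N[2]);Q=P[m][np.abs((P[m]-o)@N)<.003]
    print("  face",len(Q),o.round(4),N.round(3),"lean",np.degrees(np.arccos(N[2])).round(1),"yaw",np.degrees(np.arctan2(-N[1],-N[0])).round(1))
E
```

```text
top red 164 px 211.9 193.5 mean [0.5374 0.0642 0.1272] lo [0.5253 0.0546 0.0912] hi [0.5492 0.0759 0.1323]
top red 43 px 173.3 225.5 mean [0.4778 0.1466 0.0602] lo [0.4689 0.1426 0.053 ] hi [0.4868 0.1518 0.0674]
top green 36 px 195.7 200.2 mean [0.5269 0.0987 0.0915] lo [0.5171 0.0955 0.0893] hi [0.5356 0.102  0.0936]
top blue 252 px 352.7 214.3 mean [ 0.5036 -0.2213  0.0244] lo [ 0.4939 -0.2466  0.0194] hi [ 0.5127 -0.1972  0.0282]
  cell axis [ 0.03410792 -0.99941816] 0.06673671993993183
top white 85 px 344.8 214.7 mean [ 0.5029 -0.2076  0.0146] lo [ 0.4765 -0.267  -0.001 ] hi [ 0.531  -0.1838  0.028 ]
top yellow 3754 px 194.4 208.1 mean [0.5122 0.1062 0.0568] lo [0.4518 0.0195 0.0156] hi [0.5791 0.187  0.0781]
  deck [0.5416 0.0944 0.0771]
  face 1482 [0.4835 0.1188 0.0352] [-0.557  0.132  0.82 ] lean 34.9 yaw -13.3
side red 315 px 227.6 198.8 mean [0.5336 0.0697 0.1167] lo [0.524  0.0597 0.0951] hi [0.5477 0.0762 0.1302]
side red 71 px 229.0 262.3 mean [0.479  0.1462 0.0578] lo [0.4683 0.1416 0.0453] hi [0.4889 0.1509 0.0664]
side green 61 px 222.7 222.7 mean [0.524  0.1006 0.0876] lo [0.5155 0.0957 0.0784] hi [0.5363 0.1041 0.092 ]
side blue 155 px 308.4 159.6 mean [ 0.5019 -0.2146  0.0201] lo [ 0.4952 -0.2469  0.0058] hi [ 0.5103 -0.1814  0.026 ]
  cell axis [0.03076234 0.99952673] 0.08327805908561603
side white 28 px 305.6 166.2 mean [ 0.4972 -0.1904  0.0191] lo [ 0.469  -0.195  -0.0016] hi [ 0.5073 -0.1831  0.026 ]
side yellow 5217 px 223.1 251.5 mean [0.5049 0.126  0.0471] lo [0.4485 0.0272 0.0122] hi [0.5737 0.1928 0.0758]
  deck [0.5371 0.1153 0.0752]
  face 2540 [0.489  0.1301 0.035 ] [-0.553  0.133  0.822] lean 34.7 yaw -13.5
```

View pics/lamp.png

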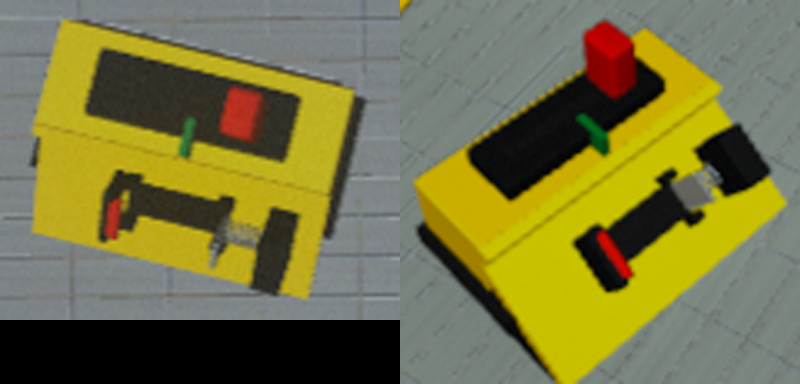

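The crop shows black bay parts lying on the yellow face. The red lip is on the left, the spring plate and housing are on the right, and the green mark hangs at the robot-side edge of the track. From this, the bay origin is about (0.486, 0.112, 0.037) with yaw about -13.4°. Next I measure the cell's axis more closely and start the first travel move.

```bash
python3 - <<'E'
from h import *
for n,b in(("top",(200,230,325,375)),("side",(145,185,285,330))):
    D=np.load(n+"0.npz");c=env.get_calibration(n);m=np.zeros((384,512),bool);m[b[0]:b[1],b[2]:b[3]]=1
    P,us,vs=cloud(c,D["d"],m);k=P[:,2]>.0185;P=P[k]
    mm=np.zeros((384,512),np.uint8);mm[vs[k],us[k]]=1
    r=cv2.minAreaRect(P[:,:2].astype(np.float32)*1000);print(n,len(P),r,"z",P[:,2].max().round(4))
    e=np.linalg.svd(P[:,:2]-P[:,:2].mean(0),full_matrices=False)[2][0];print(P.mean(0).round(4),"yaw",np.degrees(np.arctan(-e[0]/e[1])).round(2), P[:,1].min(),P[:,1].max())
E
python3 -m creep '[[17,-36,-2,0,0,-36],[17,-36,-2,0,0,-36],[17,-36,-2,0,0,-36],[17,-36,-2,0,0,-36],[17,-36,-2,0,0,-36],[17,-36,-2,0,0,-36],[17,-36,-2,0,0,-36],[17,-36,-2,0,0,-36]]' 0.4
```

```text
top 319 ((505.4252014160156, -215.06680297851562), (69.58879089355469, 25.335220336914062), 88.51148986816406) z 0.0294
[ 0.5035 -0.2147  0.0246] yaw 1.07 -0.2496446701950681 -0.18027562544956588
side 159 ((504.6190185546875, -215.2823486328125), (19.289581298828125, 69.1458511352539), 1.2681537866592407) z 0.0279
[ 0.5034 -0.2126  0.0233] yaw 0.71 -0.24980595735014846 -0.18052357489475918
t: 0.9
tool_pos: [0.3416, 0.1342, 0.2301]
eef_rot: [0.0, 0.462, 0.887, 0.0]
force: [1.3, 0.2, 0.3]
opening: 0.597
gripper_force: 0.0
```

```bash
python3 -m creep '[[4,-9,0,0,0,-9],[8,-17,0,0,0,-18],[12,-26,0,0,0,-26],[16.2,-34.9,-3,0,0,-35],[16.2,-34.9,-8,0,0,-35],[16.2,-34.9,-12,0,0,-35],[16.2,-34.9,-13,0,0,-35],[16.2,-34.9,-13,0,0,-35]]' 0.4
python3 - <<'E'
from h import *
s=env.state();print(s["tool_pos"],s["eef_rot"],s["joint_positions"].round(3))
p,d=env.camera("side");cv2.imwrite("pics/hov.png",cv2.resize(p[90:240,240:400],None,fx=4,fy=4))
E
```

```text
t: 1.7
tool_pos: [0.4958, -0.1974, 0.1139]
eef_rot: [0.0, 0.708, 0.706, 0.0]
force: [0.3, 1.0, 1.2]
opening: 0.598
gripper_force: 0.0
[ 0.49578527 -0.19741428  0.11393399] [1.35508867e-05 7.07781681e-01 7.06431229e-01 1.00014254e-04] [-0.379  0.37  -0.357  0.845  0.     1.194]
```

View pics/hov.png

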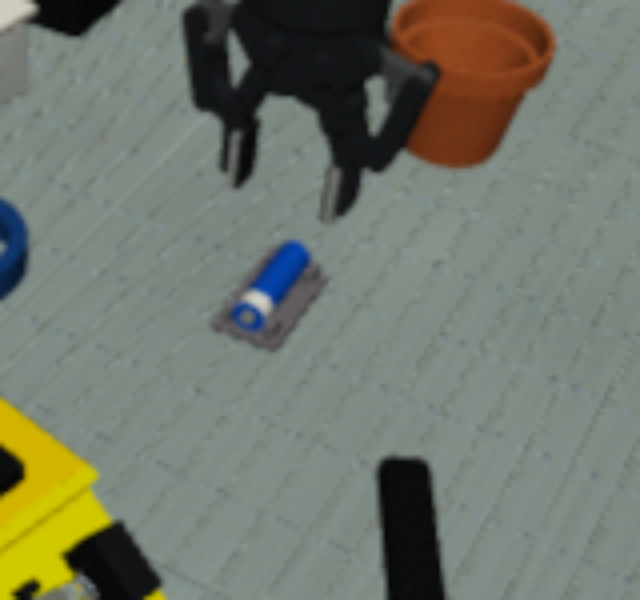

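The gripper hangs above and behind the cell (at about (270,285) in the crop), and the stand is clear. The arm is still lagging, so I let it settle.

```bash
python3 -m creep '[[0,0,0,0,0,0],[0,0,0,0,0,0]]'
```

```text
t: 1.95
tool_pos: [0.4947, -0.1951, 0.1149]
eef_rot: [-0.001, 0.708, 0.707, -0.0]
force: [-0.2, -0.5, 0.7]
opening: 0.603
gripper_force: 0.0
```

```bash
python3 -m creep '[[0.9,-2,0,0,0,0],[0.9,-2,-3,0,0,0],[0.9,-2,-6,0,0,0],[0.9,-2,-6.5,0,0,0],[0.9,-2,-6.5,0,0,0],[0.9,-2,-6.5,0,0,0]]'
```

```text
t: 2.55
tool_pos: [0.5055, -0.2153, 0.0521]
eef_rot: [0.001, 0.707, 0.707, 0.001]
force: [-0.3, -0.1, 0.2]
opening: 0.6
gripper_force: 0.0
```

```bash
python3 -m creep '[[-0.1,0,-1,0,0,0],[-0.1,0,-2.3,0,0,0],[-0.1,0,-2.3,0,0,0],[-0.1,0,-2.3,0,0,0]]'; python3 -m creep '[[0,0,0,0,0,0],[0,0,0,0,0,0],[0,0,0,0,0,0],[0,0,0,0,0,0],[0,0,0,0,0,0],[0,0,0,0,0,0]]' 1
```

```text
t: 2.95
tool_pos: [0.5035, -0.2156, 0.0275]
eef_rot: [0.0, 0.707, 0.707, 0.0]
force: [-0.1, 0.0, 0.5]
opening: 0.601
gripper_force: 0.0
t: 3.55
tool_pos: [0.504, -0.2158, 0.0281]
eef_rot: [0.001, 0.707, 0.707, 0.0]
force: [-1.3, 0.8, 5.1]
opening: 0.214
gripper_force: 58.6
```

```bash
cat >> h.py <<'E'
from scipy.spatial.transform import Rotation as Ro
PSI=-13.4
RB=Ro.from_euler("z",PSI,degrees=True)*Ro.from_euler("y",-35,degrees=True)
OB=np.array([.486,.112,.037])
def q2r(q): return Ro.from_quat([q[1],q[2],q[3],q[0]])
TT=RB*Ro.from_matrix(np.array([[0,1,0],[1,0,0],[0,0,-1.]]))  # tool x=bay y, tool y=bay x
OFF=np.array([0,.0,.0116])  # TCP minus cell centre, bay axes
def go(x,y,z,tilt=0):  # cell centre in bay, mm -> shift from current measured
    s=env.state();R=RB*Ro.from_euler("x",tilt,degrees=True);T=R*RB.inv()*TT
    p=OB+RB.apply(np.array([x,y,z])/1000)+R.apply(OFF)
    print("go",(x,y,z),"shift cm",((p-s["tool_pos"])*100).round(2),"turn",(T*q2r(s["eef_rot"]).inv()).as_rotvec(degrees=True).round(2),"tcp",p.round(4))
def where():
    s=env.state();print("cell in bay mm",(RB.inv().apply(s["tool_pos"]-OB)*1000-OFF*1000).round(1),"err deg",(q2r(s["eef_rot"])*TT.inv()).as_rotvec(degrees=True).round(1),"F bay",RB.inv().apply(s["force"]).round(1),"open",s["opening"])
E
python3 -m creep '[[0,0,2,0,0,0],[0,0,6,0,0,0],[0,0,11,0,0,0],[0,0,16,0,0,0],[0,0,16,0,0,0],[0,0,16,0,0,0]]'
python3 -c "
from h import *
go(0,8,80)"
```

```text
t: 4.15
tool_pos: [0.5045, -0.216, 0.1886]
eef_rot: [0.002, 0.708, 0.707, 0.001]
force: [-0.4, -0.4, -1.3]
opening: 0.216
gripper_force: 58.7
go (0, 8, 80) shift cm [-6.77 34.8  -7.65] turn [ -4.02 -34.66 -12.89] tcp [0.4367 0.132  0.112 ]
```

```bash
python3 -m creep '[[-4,4,0,-0.5,-5,-2],[-7,8,0,-1,-10,-4],[-7,12,0,-2,-15,-6],[-7,17,0,-2.5,-20,-8],[-7,22,0,-3,-26,-10],[-7,27,0,-4,-34.7,-12.9],[-7,31,0,-4,-34.7,-12.9],[-7,35,0,-4,-34.7,-12.9]]'
python3 -c "
from h import *
where();go(0,8,70)"
```

```text
t: 4.95
tool_pos: [0.4289, 0.1348, 0.1837]
eef_rot: [0.234, 0.748, 0.593, 0.184]
force: [1.8, -0.4, -0.7]
opening: 0.214
gripper_force: 58.8
cell in bay mm [ 34.3   8.9 143.5] err deg [-0.1  0.4  0.2] F bay [ 1.1  0.  -1.7] open 0.2139099775906127
go (0, 8, 70) shift cm [ 1.34 -0.42 -7.99] turn [ 0.05 -0.36 -0.19] tcp [0.4423 0.1306 0.1038]
```

```bash
python3 -m creep '[[1.3,-0.4,-3,0,0,0],[1.3,-0.4,-6,0,0,0],[1.3,-0.4,-8,0,0,0],[1.3,-0.4,-8,0,0,0],[1.3,-0.4,-8,0,0,0]]'
python3 - <<'E'
from h import *
where()
ims=[]
for n,b in(("top",(180,270,130,250)),("side",(170,290,160,320))):
    p,d=env.camera(n);np.savez(n+"1.npz",p=p,d=d);ims.append(cv2.resize(p[b[0]:b[1],b[2]:b[3]],(400,300),interpolation=cv2.INTER_CUBIC))
    c=env.get_calibration(n);h=cv2.cvtColor(p,cv2.COLOR_BGR2HSV).astype(int);H,s,V=h[...,0],h[...,1],h[...,2]
    B=np.zeros(H.shape,bool);B[b[0]:b[1],b[2]:b[3]]=1
    for nm,m in(("blue",(H>105)&(H<130)&(s>120)&(V>50)&B),("white",(s<60)&(V>140)&B),("red",((H<8)|(H>172))&(s>130)&(V>60)&B)):
        P,us,vs=cloud(c,d,m)
        if len(P)<5: print(n,nm,len(P));continue
        L=RB.inv().apply(P-OB)*1000
        if nm=="red": L=L[L[:,2]<35]
        if nm=="blue": L=L[L[:,2]>45]
        if len(L): print(n,nm,len(L),"bay mean",L.mean(0).round(1),"lo",np.percentile(L,3,0).round(1),"hi",np.percentile(L,97,0).round(1))
cv2.imwrite("pics/b1.png",np.hstack(ims))
E
```

```text
t: 5.45
tool_pos: [0.4451, 0.1295, 0.1058]
eef_rot: [0.234, 0.749, 0.592, 0.184]
force: [1.0, -0.2, -0.5]
opening: 0.219
gripper_force: 58.8
cell in bay mm [ 3.5  7.5 69.9] err deg [-0.   0.3  0. ] F bay [ 0.5  0.  -1. ] open 0.2194762476954493
top blue 134 bay mean [  8.5 -13.3  76.6] lo [ -0.7 -25.7  68.9] hi [15.  -1.  80.6]
top white 2064 bay mean [-53.3 -12.2  -6.6] lo [-108.2 -122.3  -71.5] hi [ 58.6 140.   32.6]
top red 75 bay mean [40.   7.4 26. ] lo [-11.3 -42.7   4.1] hi [113.6  35.6  34.5]
side blue 239 bay mean [ 4.1 17.  78.2] lo [-4.4 -4.7 68.7] hi [14.4 42.7 81.1]
side white 7746 bay mean [ 69.3 -78.7 -94. ] lo [-114.1 -267.4 -188.9] hi [202.5 109.2  36.5]
side red 229 bay mean [ 64.1 -13.6  24.1] lo [-11.4 -45.5   7.1] hi [109.9  35.9  34.4]
```

View pics/b1.png

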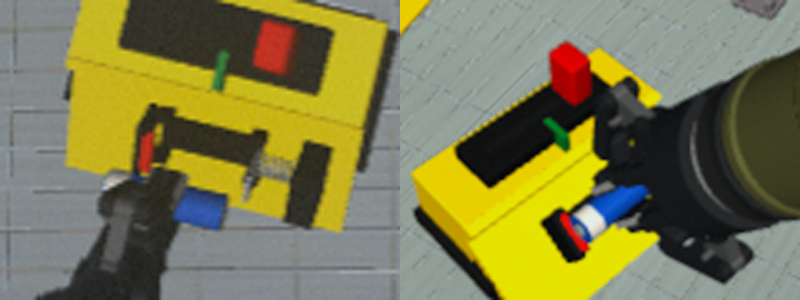

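The cell is held square above the bay, at the lip (around (150,150) left, (575,235) right), clear of the dimmer grip. Next I check the lip, rails and plate in the bay frame, using the first images.

```bash
python3 - <<'E'
from h import *
for n,b in(("top",(205,256,140,245)),("side",(200,305,200,290))):
    D=np.load(n+"0.npz");p,d=D["p"],D["d"];c=env.get_calibration(n);h=cv2.cvtColor(p,cv2.COLOR_BGR2HSV).astype(int);H,s,V=h[...,0],h[...,1],h[...,2]
    B=np.zeros(H.shape,bool);B[b[0]:b[1],b[2]:b[3]]=1
    P,us,vs=cloud(c,d,B);L=RB.inv().apply(P-OB)*1000;hs=h[vs,us]
    def r(nm,m):
        Q=L[m];print(n,nm,len(Q),"mean",Q.mean(0).round(1),"lo",np.percentile(Q,4,0).round(1),"hi",np.percentile(Q,96,0).round(1)) if m.sum()>3 else print(nm,0)
    red=((hs[:,0]<8)|(hs[:,0]>172))&(hs[:,1]>130)&(hs[:,2]>60)
    r("lip",red&(L[:,1]>20)&(L[:,1]<45)&(L[:,2]<40))
    dark=(hs[:,2]<60)
    r("wall",dark&(L[:,1]>20)&(L[:,1]<50)&(L[:,2]>18)&(L[:,2]<40))
    r("housing",dark&(L[:,1]<-50)&(L[:,1]>-90)&(L[:,2]>32))
    r("plate",(hs[:,1]<70)&(L[:,1]>-45)&(L[:,1]<-20)&(L[:,2]>20)&(L[:,2]<45))
    r("black floor",dark&(abs(L[:,1])<15)&(abs(L[:,2])<5)&(abs(L[:,0])<30))
    r("yellow floor",(hs[:,1]>150)&(abs(L[:,1])<60)&(abs(L[:,2])<5)&(abs(L[:,0])<30))
E
```

```text
top lip 44 mean [-0.  31.8 27.7] lo [-12.2  28.6  22.1] hi [13.1 35.5 30.6]
top wall 19 mean [ 9.5 36.  25.6] lo [-13.7  34.3  19.3] hi [19.2 37.5 29.8]
top housing 136 mean [  3.8 -67.3  38.1] lo [-14.7 -75.   33.4] hi [ 18.8 -59.6  40.1]
top plate 24 mean [  5.7 -34.4  31.9] lo [ -3.8 -36.   20.3] hi [ 10.6 -32.4  39.9]
top black floor 121 mean [ 0.4 -0.2  1.1] lo [ -9.3 -14.   -0.7] hi [ 9.9 13.8  3.1]
top yellow floor 746 mean [2.1 1.7 0.8] lo [-28.3 -53.4  -1.2] hi [26.3 57.   2.8]
side lip 71 mean [-0.1 32.3 26.6] lo [-13.3  28.6  25. ] hi [13.3 35.8 28.5]
side wall 97 mean [ 6.6 38.5 24.5] lo [-16.2  34.8  18.2] hi [64.6 40.4 28.4]
side housing 184 mean [  0.2 -64.1  36.7] lo [-16.  -72.9  33.5] hi [ 16.3 -56.4  38.6]
side plate 139 mean [-63.2 -29.8  27. ] lo [-109.8  -39.2   20.5] hi [  6.9 -21.3  37.7]
side black floor 182 mean [-0.5  0.2 -0.5] lo [-10.7 -13.5  -2.5] hi [ 9.2 13.8  1.7]
side yellow floor 1338 mean [ 0.7  7.  -0.8] lo [-28.4 -55.   -2.6] hi [28.4 57.3  1.5]
```

```bash
python3 -c "
from h import *
go(0,8,41)"
```

```text
go (0, 8, 41) shift cm [ 1.16 -0.36 -2.78] turn [-0.14 -0.08 -0.02] tcp [0.4585 0.1268 0.0801]
```

```bash
python3 -m creep '[[0.2,-0.2,-0.7,0,0,0],[0.5,-0.3,-1.4,0,0,0],[0.8,-0.3,-2.1,0,0,0],[1.15,-0.35,-2.8,0,0,0],[1.15,-0.35,-2.8,0,0,0],[1.15,-0.35,-2.8,0,0,0]]'
python3 -c "
from h import *
where();go(0,-9,40.5)"
```

```text
t: 6.15
tool_pos: [0.4583, 0.1269, 0.0797]
eef_rot: [0.235, 0.749, 0.591, 0.186]
force: [-0.2, 0.4, 0.1]
opening: 0.22
gripper_force: 58.8
cell in bay mm [-0.4  8.  40.8] err deg [0.1 0.1 0. ] F bay [-0.2  0.3  0.2] open 0.21968146499098873
go (0, -9, 40.5) shift cm [-0.35 -1.67  0.  ] turn [-0.13 -0.09 -0.02] tcp [0.4548 0.1102 0.0797]
```

```bash
python3 -m creep '[[-0.1,-0.5,0,0,0,0],[-0.2,-0.9,0,0,0,0],[-0.3,-1.3,0,0,0,0],[-0.37,-1.7,0,0,0,0],[-0.37,-1.7,0,0,0,0],[-0.37,-1.7,0,0,0,0]]'
python3 -c "
from h import *
where();go(0,-10,9.5)"
```

```text
t: 6.75
tool_pos: [0.4552, 0.1114, 0.08]
eef_rot: [0.233, 0.748, 0.592, 0.188]
force: [0.8, 6.9, 0.8]
opening: 0.22
gripper_force: 59.0
cell in bay mm [ 0.2 -7.7 40.8] err deg [0.4 0.  0.1] F bay [-0.2  6.8  1.2] open 0.21973762855287335
go (0, -10, 9.5) shift cm [ 1.67 -0.64 -2.57] turn [-0.35 -0.03 -0.15] tcp [0.4719 0.1051 0.0543]
```

```bash
python3 -m creep '[[-0.03,-0.15,0,0,0,0],[-0.07,-0.3,0,0,0,0],[-0.07,-0.3,0,0,0,0]]'
python3 - <<'E'
from h import *
where();go(0,-11,9.5)
p,d=env.camera("side");cv2.imwrite("pics/press.png",cv2.resize(p[190:290,190:310],None,fx=5,fy=5,interpolation=cv2.INTER_CUBIC))
E
```

```text
t: 7.05
tool_pos: [0.4546, 0.1089, 0.0801]
eef_rot: [0.233, 0.748, 0.592, 0.189]
force: [-0.8, 8.5, -0.0]
opening: 0.221
gripper_force: 59.0
cell in bay mm [  0.3 -10.3  40.8] err deg [0.4 0.  0.2] F bay [-2.2  8.1  1.5] open 0.22113020805651928
go (0, -11, 9.5) shift cm [ 1.71 -0.48 -2.58] turn [-0.4  -0.03 -0.19] tcp [0.4717 0.1041 0.0543]
```

View pics/press.png

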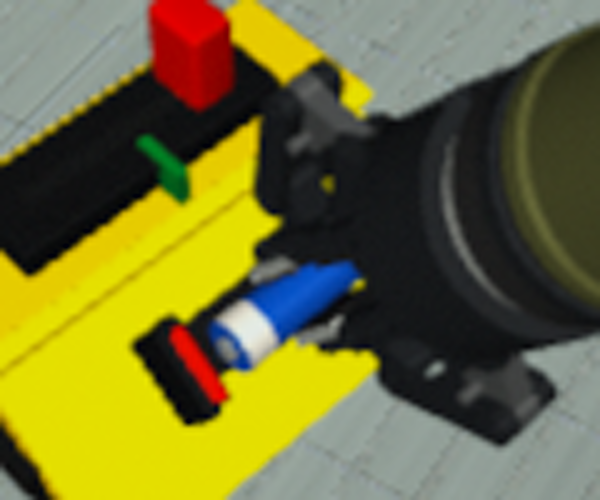

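The button end (230,345) now clears the red lip (200,365), and 8.1 N of spring force means about 13.6 mm of travel. Lowering along the face normal.

```bash
python3 -m creep '[[0.28,-0.07,-0.4,0,0,0],[0.56,-0.13,-0.8,0,0,0],[0.84,-0.2,-1.2,0,0,0],[1.12,-0.27,-1.65,0,0,0],[1.4,-0.33,-2.05,0,0,0],[1.6,-0.38,-2.35,0,0,0],[1.6,-0.38,-2.35,0,0,0]]'
python3 -c "
from h import *
where();go(0,-2,10.5)"
```

```text
t: 7.8
tool_pos: [0.4715, 0.1053, 0.0568]
eef_rot: [0.233, 0.748, 0.592, 0.189]
force: [1.4, 6.4, 0.1]
opening: 0.22
gripper_force: 59.1
cell in bay mm [ 1.1 -9.9 11.8] err deg [ 0.4 -0.1  0.2] F bay [-0.1  6.5  0.2] open 0.21972892549557121
go (0, -2, 10.5) shift cm [ 0.17  0.77 -0.17] turn [-0.39  0.06 -0.18] tcp [0.4732 0.113  0.0551]
```

```bash
python3 -m creep '[[0,0,-0.15,0,0,0],[0.07,0.3,-0.17,0,0,0],[0.12,0.55,-0.17,0,0,0],[0.17,0.8,-0.17,-0.3,0,-0.2],[0.17,0.8,-0.17,-0.3,0,-0.2],[0.17,0.8,-0.17,-0.3,0,-0.2]]'
python3 -c "
from h import *
where()"
```

```text
t: 8.4
tool_pos: [0.4716, 0.1081, 0.0561]
eef_rot: [0.241, 0.749, 0.589, 0.184]
force: [-9.3, -4.4, 20.8]
opening: 0.218
gripper_force: 61.3
cell in bay mm [ 0.2 -7.1 11.6] err deg [-0.5 -0.2 -0.4] F bay [ 5.4 -6.4 21.6] open 0.21784589237749882
```

```bash
python3 - <<'E'
from h import *
p,d=env.camera("side");cv2.imwrite("pics/low.png",cv2.resize(p[190:290,190:310],None,fx=5,fy=5,interpolation=cv2.INTER_CUBIC))
c=env.get_calibration("side");h=cv2.cvtColor(p,cv2.COLOR_BGR2HSV).astype(int);H,s,V=h[...,0],h[...,1],h[...,2]
B=np.zeros(H.shape,bool);B[190:290,190:310]=1
for nm,m in(("blue",(H>105)&(H<130)&(s>120)&(V>50)&B),("white",(s<60)&(V>140)&B)):
    P,us,vs=cloud(c,d,m);L=RB.inv().apply(P-OB)*1000;L=L[(abs(L[:,1])<50)&(abs(L[:,0])<20)]
    print(nm,len(L),L.mean(0).round(1),np.percentile(L,4,0).round(1),np.percentile(L,96,0).round(1))
    if nm=="blue":
        for a in range(-20,40,8):
            q=L[(L[:,1]>=a)&(L[:,1]<a+8)]
            if len(q)>3: print(a,q[:,2].max().round(1),np.percentile(q[:,2],90).round(1))
E
```

```text
blue 167 [-0.6 -0.  20.7] [ -8.9 -16.6  14.7] [ 9.6 12.6 24.5]
-20 23.8 20.3
-12 26.4 21.0
-4 25.2 20.7
4 69.1 20.7
12 20.8 19.9
white 63 [ 0.1 19.7 18.1] [-8.9 14.6 13.9] [ 8.9 25.2 21.1]
```

View pics/low.png

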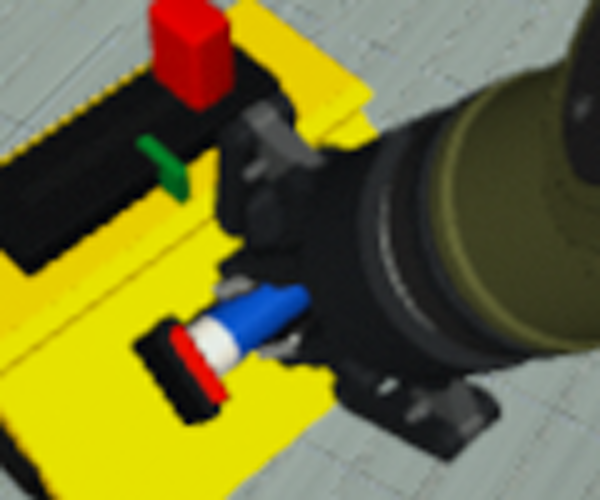

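The cell is level on the floor (top at 20.7 mm), with its button end about at the lip. I'm pressing it too hard on the floor, so I ease off by 1.2 mm and slide toward the wall.

```bash
python3 -m creep '[[-0.05,0,0.12,0.3,0,0.2],[-0.05,0.02,0.15,0.3,0,0.2],[0,0.2,0.15,0.3,0,0.2],[0,0.3,0.15,0.3,0,0.2],[0,0.3,0.15,0.3,0,0.2]]'
python3 -c "
from h import *
where();go(0,-2,11)"
```

```text
t: 8.95
tool_pos: [0.4723, 0.1131, 0.0563]
eef_rot: [0.236, 0.749, 0.59, 0.186]
force: [3.2, -3.4, 5.6]
opening: 0.217
gripper_force: 59.2
cell in bay mm [-0.1 -2.1 12.1] err deg [-0.  -0.  -0.1] F bay [ 6.4 -2.5  2.4] open 0.21708584990021215
go (0, -2, 11) shift cm [ 0.07 -0.   -0.08] turn [0.02 0.03 0.1 ] tcp [0.4729 0.1131 0.0555]
```

```bash
python3 -m creep '[[0,0,0,0,0,0],[0,0,0,0,0,0],[0,0,0,0,0,0],[0,0,0,0,0,0]]' 0.62
python3 - <<'E'
from h import *
where()
p,d=env.camera("side");cv2.imwrite("pics/rel.png",cv2.resize(p[190:290,190:310],None,fx=5,fy=5,interpolation=cv2.INTER_CUBIC))
c=env.get_calibration("side");h=cv2.cvtColor(p,cv2.COLOR_BGR2HSV).astype(int);H,s,V=h[...,0],h[...,1],h[...,2]
B=np.zeros(H.shape,bool);B[190:290,190:310]=1
for nm,m in(("blue",(H>105)&(H<130)&(s>120)&(V>50)&B),("white",(s<60)&(V>140)&B)):
    P,us,vs=cloud(c,d,m);L=RB.inv().apply(P-OB)*1000;L=L[(abs(L[:,1])<50)&(abs(L[:,0])<20)]
    print(nm,len(L),L.mean(0).round(1),np.percentile(L,4,0).round(1),np.percentile(L,96,0).round(1))
go(0,-2,75)
E
```

```text
t: 9.35
tool_pos: [0.4703, 0.1138, 0.0549]
eef_rot: [0.234, 0.749, 0.592, 0.185]
force: [0.4, 0.3, -0.3]
opening: 0.384
gripper_force: 0.0
cell in bay mm [-2.6 -1.8 12. ] err deg [0.1 0.2 0.1] F bay [ 0.1  0.4 -0.5] open 0.38398957857876165
blue 179 [ 0.8  5.  21.9] [ -8.6 -11.5  14.2] [ 9.8 18.4 22.8]
white 32 [-0.1 22.5 19.2] [-8.5 20.  15.2] [ 8.1 25.5 21.4]
go (0, -2, 75) shift cm [-3.34  0.76  5.29] turn [-0.09 -0.21 -0.07] tcp [0.4372 0.1216 0.1079]
```

```bash
python3 -m creep '[[0.15,-0.04,0.1,0,0,0],[-0.4,0.1,0.9,0,0,0],[-1.5,0.35,2.5,0,0,0],[-3.2,0.75,5,0,0,0],[-5,1.2,8,0,0,0],[-7,1.2,12,0,0,0],[-7,1.2,14,0,0,0],[-7,1.2,14,0,0,0]]'
python3 - <<'E'
from h import *
ims=[]
for n,b in(("top",(180,270,130,250)),("side",(170,290,160,320))):
    p,d=env.camera(n);np.savez(n+"2.npz",p=p,d=d);ims.append(cv2.resize(p[b[0]:b[1],b[2]:b[3]],(400,300),interpolation=cv2.INTER_CUBIC))
    c=env.get_calibration(n);h=cv2.cvtColor(p,cv2.COLOR_BGR2HSV).astype(int);H,s,V=h[...,0],h[...,1],h[...,2]
    B=np.zeros(H.shape,bool);B[b[0]:b[1],b[2]:b[3]]=1
    for nm,m in(("blue",(H>105)&(H<130)&(s>120)&(V>50)&B),("white",(s<60)&(V>140)&B)):
        P,us,vs=cloud(c,d,m);L=RB.inv().apply(P-OB)*1000;L=L[(abs(L[:,1])<50)&(abs(L[:,0])<20)&(L[:,2]<40)]
        print(n,nm,len(L),L.mean(0).round(1),np.percentile(L,4,0).round(1),np.percentile(L,96,0).round(1))
cv2.imwrite("pics/b2.png",np.hstack(ims))
s=env.state();print(s["tool_pos"],s["eef_rot"],s["joint_positions"].round(2))
# dimmer/mark in lamp level axes
RL=Ro.from_euler("z",PSI,degrees=True)
for n in("top","side"):
    D=np.load(n+"0.npz");p,d=D["p"],D["d"];c=env.get_calibration(n);h=cv2.cvtColor(p,cv2.COLOR_BGR2HSV).astype(int);H,S,V=h[...,0],h[...,1],h[...,2]
    B=np.zeros(H.shape,bool);B[(slice(160,256),slice(140,260)) if n=="top" else (slice(180,305),slice(160,290))]=1
    for nm,m in(("red",((H<8)|(H>172))&(S>130)&(V>80)&B),("green",(H>45)&(H<85)&(S>100)&(V>40)&B)):
        P,_,_=cloud(c,d,m)
        P=P[P[:,2]>.125] if nm=="red" else P[P[:,2]>.086]
        L=RL.inv().apply(P-np.r_[OB[:2],0])*1000;print(n,nm,len(L),L.mean(0).round(1),np.percentile(L,3,0).round(1),np.percentile(L,97,0).round(1))
E
```

```text
t: 10.2
tool_pos: [0.4031, 0.1278, 0.1997]
eef_rot: [0.235, 0.748, 0.591, 0.19]
force: [0.6, 1.4, -0.2]
opening: 0.376
gripper_force: 0.0
top blue 229 [ 4.9 -8.8 19.4] [ -3.6 -32.7  13.6] [11.  15.8 22.8]
top white 42 [ 3.8 24.4 19.4] [-4.1 20.1 14.4] [10.  28.8 23.4]
side blue 318 [ 0.8 -8.  18.5] [ -8.6 -33.5  13.9] [ 9.6 17.  21.6]
side white 46 [-0.2  4.3 24.6] [ -8.9 -37.9  16.6] [ 7.8 25.3 38.4]
[0.40141984 0.12631058 0.19585762] [0.23437885 0.74861955 0.59133104 0.18698375] [ 0.62 -0.15 -0.92  0.36 -0.44  2.32]
top red 152 [ 60.8 -35.7 130.1] [ 48.3 -44.3 127.1] [ 73.5 -26.7 132.4]
top green 35 [43.  -3.6 91.8] [31.7 -6.4 89.5] [52.8  0.1 93.7]
side red 120 [ 59.2 -32.4 128.9] [ 48.7 -41.6 125.8] [ 71.9 -24.7 130.9]
side green 43 [41.6 -2.5 90.3] [31.1 -6.4 87.3] [52.4 -0.  92.3]
```

View pics/b2.png

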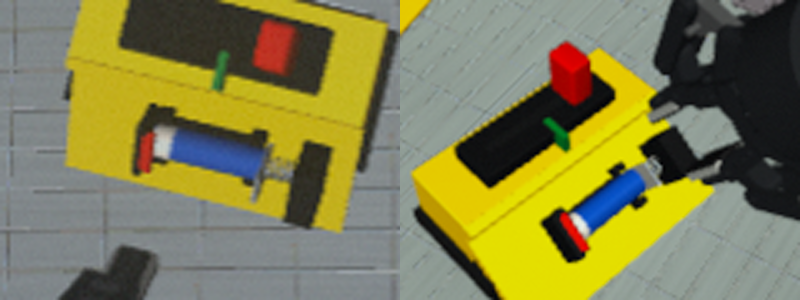

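The cell lies seated, with the white button end under the red lip and the spring plate against its flat end. The grip centre is at lamp y of about -34.5 mm and the mark at about -3.2 mm, so the grip must travel about 31 mm. Next I turn the tool straight down over the grip, closing along the track.

```bash
cat >> h.py <<'E'
RL=Ro.from_euler("z",PSI,degrees=True);TD=RL*Ro.from_matrix(np.diag([-1,1,-1.]))
def dgo(x,y,z):
    s=env.state();p=np.r_[OB[:2],0]+RL.apply(np.array([x,y,z])/1000)
    print("lamp now",(RL.inv().apply(s["tool_pos"]-np.r_[OB[:2],0])*1000).round(1),"shift cm",((p-s["tool_pos"])*100).round(2),"turn",(TD*q2r(s["eef_rot"]).inv()).as_rotvec(degrees=True).round(2))
E
python3 -m creep '[[0,0,3,0,0,0],[0,0,5,0,0,0],[0,0,5,0,0,0]]' 0.4
python3 -c "
from h import *
dgo(60,-34.5,200)"
```

```text
t: 10.6
tool_pos: [0.4026, 0.1267, 0.2467]
eef_rot: [0.235, 0.749, 0.591, 0.187]
force: [0.3, 0.4, 0.2]
opening: 0.598
gripper_force: 0.0
lamp now [-84.6  -5.  246.7] shift cm [13.38 -6.22 -4.67] turn [-20.46  32.87  86.99]
```

```bash
python3 -m creep '[[1,0,0,-1.7,2.7,7.2],[2,-1,0,-3.4,5.4,14.5],[3,-1,0,-5.1,8.2,21.7],[4,-2,0,-6.8,10.9,29],[5,-2,0,-8.5,13.7,36.2],[6,-3,0,-10.2,16.4,43.5],[6.5,-3,0,-10.2,16.4,43.5],[6.5,-3,0,-10.2,16.4,43.5]]'
python3 -c "
from h import *
dgo(60,-34.5,200);print(env.state()['joint_positions'].round(2))"
```

```text
t: 11.4
tool_pos: [0.4662, 0.0956, 0.2433]
eef_rot: [0.127, 0.474, 0.865, 0.101]
force: [0.7, -0.6, 0.3]
opening: 0.599
gripper_force: 0.0
lamp now [-15.5 -20.6 243.3] shift cm [ 7.02 -3.11 -4.33] turn [-10.05  16.28  43.67]
[ 0.21 -0.04 -0.57  0.72 -0.01  1.21]
```

```bash
python3 -m creep '[[1,0,0,-1.7,2.7,7.2],[2,-1,0,-3.4,5.4,14.5],[3,-1,0,-5.1,8.2,21.7],[5,-2,0,-6.8,10.9,29],[6,-3,0,-8.5,13.7,36.2],[7,-3.1,0,-10.1,16.3,43.6],[7,-3.1,-3,-10.1,16.3,43.6],[7,-3.1,-4.3,-10.1,16.3,43.6]]'
python3 -m creep '[[0,0,0,0,0,0],[0,0,0,0,0,0]]'
python3 -c "
from h import *
dgo(60,-34.5,117);print(env.state()['joint_positions'].round(2))"
```

```text
t: 12.2
tool_pos: [0.5347, 0.0659, 0.1993]
eef_rot: [-0.001, 0.116, 0.993, 0.0]
force: [0.2, -0.2, 1.0]
opening: 0.601
gripper_force: 0.0
t: 12.4
tool_pos: [0.5351, 0.0657, 0.202]
eef_rot: [-0.0, 0.115, 0.993, 0.001]
force: [0.4, 0.2, 0.1]
opening: 0.598
gripper_force: 0.0
lamp now [ 58.5 -33.7 202. ] shift cm [ 0.13 -0.11 -8.5 ] turn [-0.09  0.   -0.17]
[ 0.12  0.31 -0.2   1.06  0.    0.35]
```

```bash
python3 -m creep '[[0.1,-0.1,-2,0,0,0],[0.1,-0.1,-5,0,0,0],[0.1,-0.1,-7.5,0,0,0],[0.1,-0.1,-8.3,0,0,0],[0.1,-0.1,-8.3,0,0,0]]'
python3 -m creep '[[0,0,0,0,0,0],[0,0,0,0,0,0],[0,0,0,0,0,0],[0,0,0,0,0,0],[0,0,0,0,0,0],[0,0,0,0,0,0]]' 1
python3 -c "
from h import *
dgo(60,-3.2,118)"
```

```text
t: 12.9
tool_pos: [0.5366, 0.0642, 0.1194]
eef_rot: [0.0, 0.115, 0.993, 0.001]
force: [-0.4, 0.3, -0.6]
opening: 0.603
gripper_force: 0.0
t: 13.5
tool_pos: [0.5386, 0.0642, 0.1214]
eef_rot: [0.002, 0.115, 0.993, 0.001]
force: [-1.4, 0.1, 6.2]
opening: 0.221
gripper_force: 59.2
lamp now [ 62.2 -34.3 121.4] shift cm [ 0.51  3.08 -0.34] turn [-0.13  0.28 -0.15]
```

```bash
python3 -m creep '[[0.12,0.5,0,0,0,0],[0.24,1,0,0,0,0],[0.36,1.5,0,0,0,0],[0.48,2,0,0,0,0],[0.6,2.5,0,0,0,0],[0.72,3.03,0,0,0,0],[0.72,3.03,0,0,0,0],[0.72,3.03,0,0,0,0]]'
python3 -m creep '[[0,0,0,0,0,0],[0,0,0,0,0,0]]'
python3 - <<'E'
from h import *
dgo(60,-3.2,118);s=env.state();print(RL.inv().apply(s["force"]).round(1))
for n in("top","side"):
    p,d=env.camera(n);c=env.get_calibration(n);h=cv2.cvtColor(p,cv2.COLOR_BGR2HSV).astype(int);H,S,V=h[...,0],h[...,1],h[...,2]
    B=np.zeros(H.shape,bool);B[(slice(160,256),slice(140,260)) if n=="top" else (slice(180,305),slice(160,290))]=1
    for nm,m in(("red",((H<8)|(H>172))&(S>130)&(V>60)&B),("green",(H>45)&(H<85)&(S>100)&(V>40)&B)):
        P,_,_=cloud(c,d,m);P=P[P[:,2]>.086]
        if len(P)<4: print(n,nm,len(P));continue
        L=RL.inv().apply(P-np.r_[OB[:2],0])*1000;print(n,nm,len(L),L.mean(0).round(1),np.percentile(L,3,0).round(1),np.percentile(L,97,0).round(1))
E
```

```text
t: 14.3
tool_pos: [0.5459, 0.095, 0.1214]
eef_rot: [0.002, 0.115, 0.993, 0.002]
force: [-0.7, 0.8, 6.2]
opening: 0.221
gripper_force: 59.3
t: 14.5
tool_pos: [0.5459, 0.095, 0.1214]
eef_rot: [0.002, 0.115, 0.993, 0.002]
force: [-0.2, 0.5, 4.4]
opening: 0.223
gripper_force: 59.3
lamp now [ 62.2  -2.6 121.4] shift cm [-0.23 -0.   -0.34] turn [-0.19  0.29 -0.17]
[-0.3  0.4  4.4]Traceback (most recent call last):
  File "<stdin>", line 7, in <module>
IndexError: too many indices for array: array is 1-dimensional, but 2 were indexed
```

```bash
python3 -m creep '[[0,0,0,0,0,0],[0,0,0,0,0,0],[0,0,0,0,0,0],[0,0,0,0,0,0]]' 0.4
python3 -m creep '[[0,0,3,0,0,0],[0,0,7,0,0,0],[-3,0,12,0,0,0],[-8,0,15,0,0,0],[-13,0,15,0,0,0],[-18,0,15,0,0,0],[-20,0,15,0,0,0],[-20,0,15,0,0,0]]'
python3 - <<'E'
from h import *
ims=[]
for n in("top","side"):
    p,d=env.camera(n);c=env.get_calibration(n);h=cv2.cvtColor(p,cv2.COLOR_BGR2HSV).astype(int);H,S,V=h[...,0],h[...,1],h[...,2]
    b=(160,256,140,260) if n=="top" else (180,305,160,290)
    B=np.zeros(H.shape,bool);B[b[0]:b[1],b[2]:b[3]]=1;ims.append(cv2.resize(p[b[0]:b[1],b[2]:b[3]],(400,350),interpolation=cv2.INTER_CUBIC))
    for nm,m in(("red",((H<8)|(H>172))&(S>130)&(V>60)&B),("green",(H>45)&(H<85)&(S>100)&(V>40)&B),("blue",(H>105)&(H<130)&(S>120)&(V>50)&B)):
        P,_,_=cloud(c,d,m)
        if len(P)<4: print(n,nm,len(P));continue
        if nm!="blue": P=P[P[:,2]>(.086 if nm=="green" else .125)]
        R=RB if nm=="blue" else RL; O=OB if nm=="blue" else np.r_[OB[:2],0]
        L=R.inv().apply(P-O)*1000;print(n,nm,len(L),L.mean(0).round(1),np.percentile(L,3,0).round(1),np.percentile(L,97,0).round(1))
cv2.imwrite("pics/fin.png",np.hstack(ims))
E
```

```text
t: 14.95
tool_pos: [0.5444, 0.0943, 0.1194]
eef_rot: [0.0, 0.115, 0.993, 0.001]
force: [-0.6, -0.4, 0.2]
opening: 0.602
gripper_force: 0.0
t: 15.75
tool_pos: [0.3397, 0.0937, 0.2695]
eef_rot: [-0.001, 0.115, 0.993, 0.001]
force: [0.8, -0.3, -0.8]
opening: 0.601
gripper_force: 0.0
top red 151 [ 60.9  -3.3 130.2] [ 48.2 -11.8 127.2] [ 73.6   5.6 132.6]
top green 22 [38.9 -4.  92.3] [31.5 -6.4 90.2] [45.4 -0.9 94.2]
top blue 231 [ 4.9 -8.6 19.3] [ -3.9 -33.3  12.4] [10.6 16.2 23.3]
side red 132 [ 59.5   0.2 128.6] [ 48.5  -9.  125.6] [ 72.    8.2 130.5]
side green 31 [38.4 -2.2 90.7] [31.1 -4.7 88.3] [47.2 -0.2 92.8]
side blue 316 [ 0.9 -8.  18.6] [ -8.9 -34.1  14. ] [ 9.8 17.  21.6]
```

View pics/fin.png

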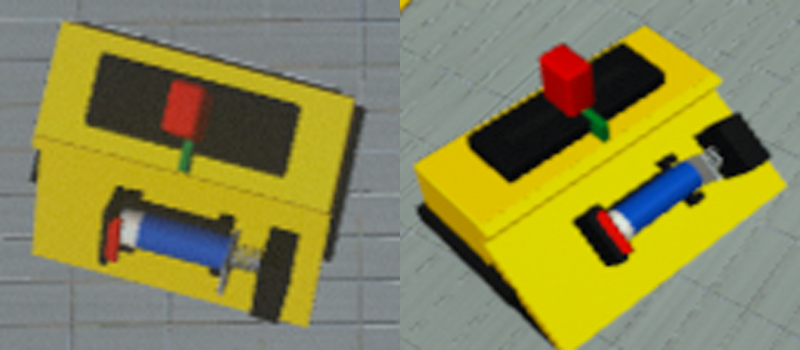

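The grip (185,105) stands level with the green mark (185,155) to within about 1–2 mm, and the cell is still seated. Handing in.

```bash
python3 -c "
from bench import env
print(env.close_job())"
```

```text
the job is handed in; nothing more can be done
None
```

The job is handed in with the verdict not shown to me: the cell is seated and released under the lip, and the dimmer grip measures about 1–2 mm from the green mark, at about 16 s of the 54 s allowed.

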